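# Press the round flask down on the sprung refill cradle

### The job

Take the round-bellied flask (the one with the thicker stopper) out of the slotted plywood rack by sliding it along its slot, carry it upright to the sprung ring of the refill stand, set it in the ring and press it down until the ring is fully home, which opens the valve beneath. Finish while holding it pressed down: do not let the flask rise or let go of it. Leave the rack's slim flask, the tin, the brush and the plywood ring alone.

Things in the scene. Friction and masses are not known exactly. Their poses are not given: they have to be found in the camera images.
- flask_mid (a point): Half-way up the axis (z up) of the round-bellied flask: bare aluminium, 145 mm tall, about 0.2 kg. Measured up from its foot: ball belly 70 mm in diameter (centre 35 mm up), neck 20 mm in diameter, flat collar 44 mm in diameter and 6 mm thick (underside 91 mm up), stopper on top. At the start it hangs by its collar in one of the rack's two slots, this point 111.5 mm above the table.
- stopper (a point): Middle of the round flask's black cylindrical stopper, the thicker of the two flasks', fixed to the flask: 28 mm in diameter, 48 mm tall, straight above the collar. This point lies 48.5 mm above flask_mid and 24 mm above the collar's upper face: the place to grip.
- slim_flask: The other flask, to be left alone: straight slim cylindrical belly 44 mm in diameter, neck 20 mm, collar 38 mm, thin black stopper 16 mm in diameter, 127 mm tall in all. It hangs in the rack's other slot, its top 166 mm above the table. Origin at the centre of its foot.
- rack: Fixed plywood rack, 120 mm deep (its x) by 220 mm wide (its y), origin on the table under its centre. Top plate 12 mm thick, upper face 130 mm above the table. Two straight slots 26 mm wide along its x at y = +50 and -50 mm, open at the front edge (x = -60 mm), closed at x = +12 mm. Below the plate: side cheeks 196 mm apart and, at the back, a low bar 20 mm high; otherwise open front and back.
- rack_front (a point): Middle of the rack's front edge, on the plate's upper face, axes as the rack's. A flask hangs with its neck through a slot 25 to 58 mm behind this edge, collar on the plate. It can be lifted 11 mm before its belly meets the plate, and comes out only by sliding to the rack's -x; past the edge by 40 mm it is free.
- cradle: Refill stand, fixed to the table: square dark steel foot 130 by 130 mm, 14 mm thick, with three aluminium spring cups 50 mm high around a brass valve nipple 42 mm high, and the sprung ring above them. Origin on the table under its centre.
- ring_centre (a point): Centre of the stand's sprung steel ring, moving with it. The ring is level, of 8 mm round bar, 56 mm in diameter to the middle of the bar (48 mm clear inside), its centre 85 mm above the table at rest, 67 mm fully home, straight above the stand's origin. With the flask seated upright, flask_mid is 64.7 mm above this point.
- ring (a joint): How far the sprung ring is pressed down, in m: 0 at rest, 0.018 fully home against its stop. The springs push back with about 3 N at the start and 9 N fully home (the flask's own weight sinks it 1 mm at most) and lift it again if it is not held.
- tin: Closed plain steel tin, 90 mm in diameter, 100 mm tall, a bystander. Origin at the centre of its foot.
- ply_ring: Loose plywood ring lying flat, 100 mm outside, 68 mm inside, 18 mm thick, a bystander. Origin at the centre of its underside.
- brush: Brush with a wooden handle lying on the table, a bystander. Origin under its middle, its x axis along it.
Things that resemble listed ones, but are neither listed nor needed, are in the scene too. Leave any orange, purple or yellow look-alike of the part that bears flask_mid alone.

How it is judged:
By the outcome, as a careful person would: the job done as asked, in the order asked, and still so for the second after the job is handed in, while the arm keeps its last pose, push and grip.
It also fails if it takes over 51 s, if anything falls off the work surface, if the arm or the gripper's body presses on something with over 40 N, if the wrist force passes 120 N, or if a joint passes its speed limit or range.

### The arm

A 7-joint arm with a two-finger parallel gripper is mounted at the origin on the work surface. World frame = base frame: x ahead of the robot, y to its left, z up, the work surface at z = 0. Lengths are in m, angles in rad, forces in N, time in s.
With the tool pointing down it reaches from about 0.4 to 0.875 m from the base axis. Payload 6.5 kg.
Tool frame: the origin (TCP) lies midway between the tips of the shut fingers; the grasp point (between the pads) lies 19 mm behind it; z points along the fingers, y is the direction in which the jaws open and shut (so a half turn about z gives the same grasp; the last joint's range is limited). The gripper opens to 88 mm and grips with 3 to 60 N. Pads are 18 mm wide; open, the fingers measure 123 mm over their backs; the gripper's body (75 mm by 187 mm) begins 45 mm behind the grasp point.
Start: joints at [-1.392, 0.536, -0.004, 1.538, 0.003, 1.067, -0.071], TCP at [0.158, 0.631, 0.239] pointing down, gripper open.
Joint ranges: [-2.7, 2.7], [-0.37, 2.16], [-1.27, 1.26], [0.24, 2.4], [-1.31, 4.45], [0.19, 1.91], [-2.76, 2.76]. Speed limits (rad/s): [2.39, 2.39, 3.14, 3.14, 3.14, 3.14, 3.14].

### API

Orientations are given as a unit quaternion [w, x, y, z].
In Python, from plant import monitor, viewer, workorder gives the robot as it stands.
- The arm moves only by the tool arm_command, never from a script. Its argument "plan" is a list that holds one entry, the list of rows, each a list of 7 numbers: the turn, a rotation vector about the world's x, y, z in rad, then the shift along the world's x, y, z in cm, then the finger opening in cm, from 0 to 8.81. In form: [[[ax, ay, az, x, y, z, gripper], ...]]. A call has 1 to 10 rows; each row is the pose to reach, as a shift and turn from the pose commanded when the call began; what a row does not reach only later rows make up. A row lasts 1/10 s, in which the tool goes at most 50 mm and 8.59 degrees, less where a joint would pass 70% of its speed; a pose out of reach is approached as far as the arm can. A call with a gripper value outside its range is refused whole. The fingers move at their own pace and stop on an object; "grip_force" is the grip in N (left out, the last holds). Time passes only in rows, so rows that repeat a pose let the fingers close. It gives the time, the measured TCP pose, the force and the opening at its end, in the units of the state.
- monitor.get_obs(): the state, without advancing time (a new reading comes with each control period).
- viewer.snapshot(name): name is "scene" or "top" or "wrist"; returns (picture, depth): 384x512x3 uint8, red, green, blue; 384x512 float32, m along the optical axis (not along the pixel's ray), 0 where there is no reading.
- viewer.camera_params(name): a dict with "fovy" (degrees; the focal length in pixels is half the picture's height over the tangent of half this angle, whatever the lens; pixels are square), "cx", "cy" (the principal point, pixels), "R" (3x3) and "t" (3): a world point X has camera coordinates R X + t; the wrist camera has in their place "mount" (4x4, takes a point from camera to tool coordinates, whose origin is the TCP and whose axes are the flange's). Camera axes: x right, y down, z forward; pixel columns grow to the right and rows downward; lengths in m; the calibration is good to about 2 mm. A picture is of the moment at which its call begins: read the wrist's pose just before it. camera_params takes no time and is no camera call.
- workorder.close_job(): hands the job in, once; it reports no verdict.
The state is a dict: "t": time; "joints": joint angles; "dq": joint speeds; "effort": joint torques, N m; "eef_pos": TCP position; "tool_rot": TCP orientation; "wrist_force": force on the tool from outside, world axes, zero at the start; "torque": the same for the moment, N m; "opening": finger opening in m.
Only numpy, scipy, OpenCV 4.12 (cv2) and the standard library are available. Lean on these libraries where they do the work, as an engineer would, in place of code of your own. Each camera call takes 0.05 s, during which the arm holds its last target.

## Working session

There is one attempt and no reset: what is moved stays moved. The work goes in short steps, Python scripts to look and compute and a tool call to move; the robot and the scene stay as the last step left them, time stands still between calls to the robot, and variables do not carry over. Pictures are saved under pics/ and viewed, and the job is handed in when it is done.

Besides the shell and the picture viewer there is one more tool, called after ">>>" as name(argument=value, ...) on one line, values as JSON. arm_command: Moves the arm, as the interface text tells. Its arguments: {"type":"object","properties":{"plan":{"type":"array","items":{"type":"array","items":{"type":"array","items":{"type":"number"}}}},"grip_force":{"type":"number"}},"required":["plan"]}

```bash
ls; mkdir -p pics
cat > h.py <<'E'
import numpy as np, cv2
from plant import monitor, viewer, workorder
def snap(n,f):
    o=monitor.get_obs(); im,d=viewer.snapshot(n); cv2.imwrite('pics/'+f+'.png',im[:,:,::-1]); np.savez('pics/'+f+'.npz',im=im,d=d,p=o['eef_pos'],q=o['tool_rot']); return im,d,o
E
python3 - <<'E'
from h import *
for n in("scene","top"):
    snap(n,n+'0'); print(n,viewer.camera_params(n))
print(viewer.camera_params("wrist")); print(monitor.get_obs())
E
```

```text
pics
scene {'fovy': 50.92009964271017, 'cx': 253.5505351363622, 'cy': 191.1233762684149, 'R': array([[ 0.772843  ,  0.63451694, -0.01009749],
       [ 0.53821335, -0.66380916, -0.51931089],
       [-0.33621436,  0.39591118, -0.85452574]]), 't': array([-0.42417953, -0.25804398,  1.73526324])}
top {'fovy': 43.52644336355975, 'cx': 257.3121170745572, 'cy': 192.48419553139732, 'R': array([[ 1.19835524e-02, -9.99928158e-01, -2.69883289e-04],
       [-9.90143768e-01, -1.18286261e-02, -1.39554302e-01],
       [ 1.39541084e-01,  1.93957954e-03, -9.90214383e-01]]), 't': array([-0.02298819,  0.59329916,  1.39240703])}
{'fovy': 68.06254828632001, 'cx': 256.57238211186655, 'cy': 192.22597178184867, 'mount': array([[-3.10661447e-04, -9.51020681e-01, -3.09127105e-01,
         8.03788425e-02],
       [ 9.99999764e-01, -1.05907020e-04, -6.79143315e-04,
        -1.90727498e-04],
       [ 6.13140608e-04, -3.09127243e-01,  9.51020490e-01,
        -1.46412749e-01],
       [ 0.00000000e+00,  0.00000000e+00,  0.00000000e+00,
         1.00000000e+00]])}
{'t': 0.1, 'joints': array([-1.39218286,  0.53709792, -0.00444168,  1.53872525,  0.00258829,
        1.06729668, -0.07119232]), 'dq': array([ 1.33938387e-03, -1.20456133e-03, -7.17309881e-04, -1.44673663e-04,
       -2.21654135e-03,  8.27873976e-05, -2.08185440e-03]), 'effort': array([ 2.34949592e-03, -5.72076309e+01,  9.93664339e-01, -2.52230000e+01,
       -5.61786827e-02,  1.34561074e-02,  4.58349484e-05]), 'eef_pos': array([0.15742114, 0.63010096, 0.23794091]), 'tool_rot': array([-4.25964311e-05,  1.22063404e-01,  9.92522013e-01, -7.59533585e-04]), 'wrist_force': array([ 0.4677598 ,  0.18268472, -0.88766517]), 'torque': array([ 0.01066451, -0.05108858, -0.04718721]), 'opening': 0.08808562606870364}
```

View pics/scene0.png

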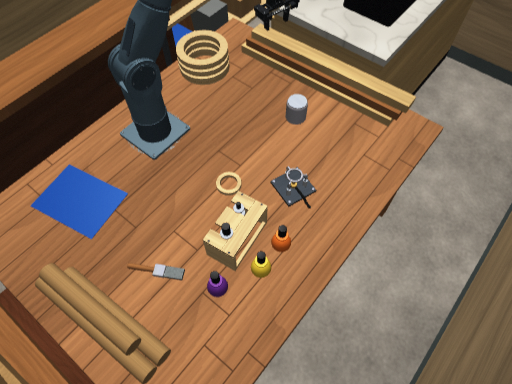

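View pics/top0.png

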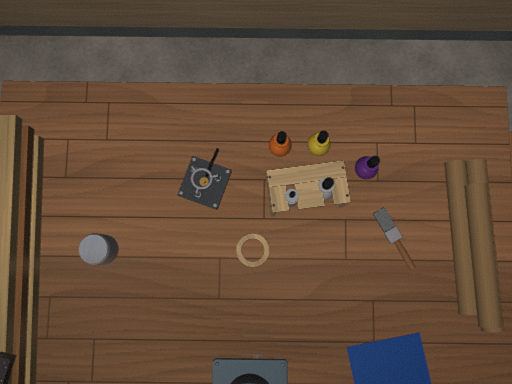

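Run:
```python
import cv2
im=cv2.imread('pics/top0.png'); c=im[130:220,170:390]; cv2.imwrite('pics/topc.png',cv2.resize(c,None,fx=3.6,fy=3.6,interpolation=cv2.INTER_CUBIC))
im=cv2.imread('pics/scene0.png'); c=im[155:285,190:330]; cv2.imwrite('pics/scenec.png',cv2.resize(c,None,fx=4.5,fy=4.5,interpolation=cv2.INTER_CUBIC))
```

```text
(no output)
```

View pics/topc.png

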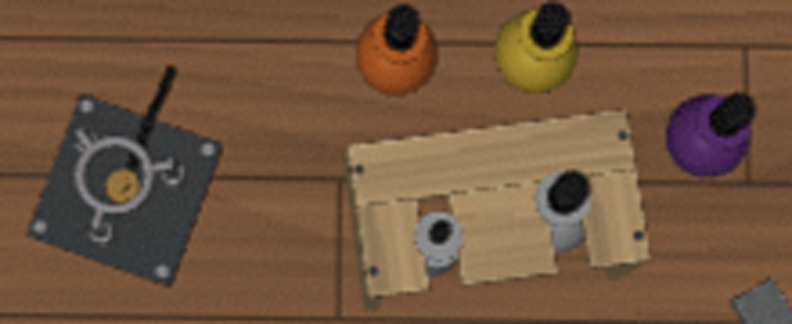

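View pics/scenec.png

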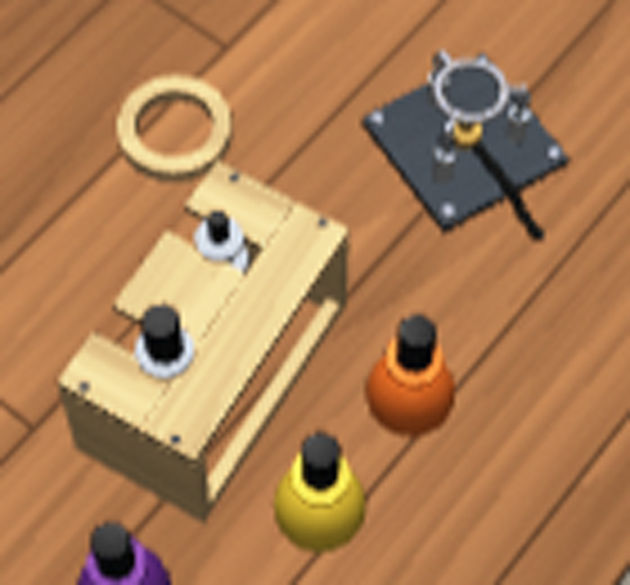

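```bash
cat >> h.py <<'E'
def ray(n,uv,z,cp=None):
    c=viewer.camera_params(n); f=192/np.tan(np.radians(c['fovy']/2))
    d=np.array([(uv[0]-c['cx'])/f,(uv[1]-c['cy'])/f,1]); R=c['R'];t=c['t']
    o=-R.T@t; d=R.T@d; return o+d*(z-o[2])/d[2]
def rayw(uv,z,pos,q):
    from scipy.spatial.transform import Rotation as Ro
    c=viewer.camera_params('wrist'); f=192/np.tan(np.radians(c['fovy']/2)); M=c['mount']
    Rt=Ro.from_quat([q[1],q[2],q[3],q[0]]).as_matrix()
    d=Rt@M[:3,:3]@np.array([(uv[0]-c['cx'])/f,(uv[1]-c['cy'])/f,1]); o=Rt@M[:3,3]+pos
    return o+d*(z-o[2])/d[2]
E
python3 - <<'E'
from h import *
def cr(u,v,z): 
    p=ray('top',((u+.5)/3.6+170-.5,(v+.5)/3.6+130-.5),z); print((u,v),p.round(4)); return p
print('plate corners');[cr(*a,.13) for a in((349,147),(624,112),(648,258),(370,297),(362,204),(632,170))]
print('stopper top'); cr(570,187,.184)
print('collar');cr(565,196,.136)
print('ring');cr(115,174,.085)
print('slim');cr(440,231,.166)
print('foot');[cr(*a,.014) for a in((83,96),(220,145),(170,284),(28,235))]
# scene
def cs(u,v,z):
    p=ray('scene',((u+.5)/4.5+190-.5,(v+.5)/4.5+155-.5),z); print((u,v),p.round(4)); return p
print('scene stopper,ring');cs(161,317,.184);cs(471,91,.085);cs(163,350,.136)
[cs(*a,.13) for a in((217,165),(347,232),(197,458),(62,382))]
E
```

```text
plate corners
(349, 147) [ 0.6439 -0.0414  0.13  ]
(624, 112) [ 0.6744 -0.2567  0.13  ]
(648, 258) [ 0.5593 -0.2738  0.13  ]
(370, 297) [ 0.5264 -0.0587  0.13  ]
(362, 204) [ 0.599  -0.0519  0.13  ]
(632, 170) [ 0.6283 -0.2624  0.13  ]
stopper top
(570, 187) [ 0.6054 -0.206   0.184 ]
collar
(565, 196) [ 0.6062 -0.2091  0.136 ]
ring
(115, 174) [0.628  0.1463 0.085 ]
slim
(440, 231) [ 0.5735 -0.1101  0.166 ]
foot
(83, 96) [0.7073 0.184  0.014 ]
(220, 145) [0.6662 0.0663 0.014 ]
(170, 284) [0.5469 0.106  0.014 ]
(28, 235) [0.5871 0.2268 0.014 ]
scene stopper,ring
(161, 317) [ 0.6042 -0.2067  0.184 ]
(471, 91) [0.6277 0.1455 0.085 ]
(163, 350) [ 0.6047 -0.2102  0.136 ]
(217, 165) [ 0.5296 -0.0618  0.13  ]
(347, 232) [ 0.646  -0.0447  0.13  ]
(197, 458) [ 0.6776 -0.2567  0.13  ]
(62, 382) [ 0.5622 -0.2743  0.13  ]
```

>>> arm_command(plan=[[[0,0,-0.07,3,-3,1,8.8],[0,0,-0.14,6,-6,2,8.8],[0,0,-0.21,9,-9,3,8.8],[0,0,-0.28,12,-12,4,8.8],[0,0,-0.35,15,-15,5,8.8],[0,0,-0.42,18,-18,6,8.8],[0,0,-0.49,21,-21,6,8.8],[0,0,-0.56,24,-24,6,8.8],[0,0,-0.63,27,-27,6,8.8],[0,0,-0.7,30,-30,6,8.8]]])

```text
t: 1.1
eef_pos: [0.4583, 0.3291, 0.2985]
tool_rot: [-0.0, 0.456, 0.89, -0.0]
wrist_force: [0.5, 0.5, 0.0]
opening: 0.088
```

>>> arm_command(plan=[[[0,0,-0.05,1.5,-5,0,8.8],[0,0,-0.1,3,-10,0,8.8],[0,0,-0.15,4.5,-15,0,8.8],[0,0,-0.2,6,-20,0,8.8],[0,0,-0.25,7.5,-25,0,8.8],[0,0,-0.3,9,-30,0,8.8],[0,0,-0.35,10.5,-35,0,8.8],[0,0,-0.4,12,-40,-1,8.8],[0,0,-0.44,13.5,-45,-2,8.8],[0,0,-0.478,14.5,-49.5,-3,8.8]]])

```text
t: 2.1
eef_pos: [0.5986, -0.1483, 0.272]
tool_rot: [-0.0, 0.653, 0.757, 0.0]
wrist_force: [0.8, 0.3, 0.4]
opening: 0.0879
```

>>> arm_command(plan=[[[0,0,0,0.2,-3.7,-0.5,8.8],[0,0,0,0.2,-3.7,-0.5,8.8],[0,0,0,0.2,-3.7,-0.5,8.8]]])

```text
t: 2.4
eef_pos: [0.5997, -0.1842, 0.2669]
tool_rot: [-0.001, 0.654, 0.757, -0.0]
wrist_force: [0.8, 0.3, 0.5]
opening: 0.0882
```

Run:
```python
from h import *
im,d,o=snap('wrist','w1'); print(o['eef_pos'],o['tool_rot'],o['joints'],o['t'])
```

```text
[ 0.59968395 -0.18422371  0.26688175] [-5.39615259e-04  6.53569218e-01  7.56866509e-01 -2.71832952e-04] [-0.14883416  0.51369077  0.5399437   1.59653764 -0.28548159  1.11218103
  0.60799599] 2.4
```

View pics/w1.png

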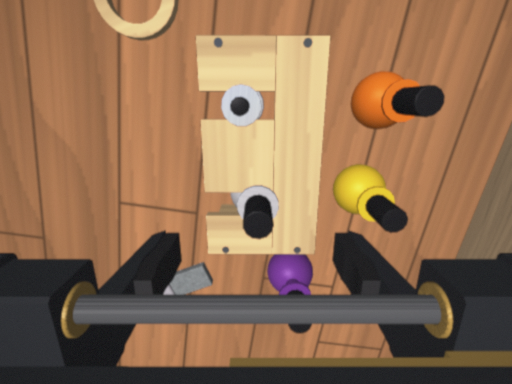

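Run:
```python
from h import *
im=cv2.imread('pics/w1.png'); cv2.imwrite('pics/w1c.png',cv2.resize(im[180:260,190:330],None,fx=5,fy=5,interpolation=cv2.INTER_CUBIC))
```

```text
(no output)
```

View pics/w1c.png

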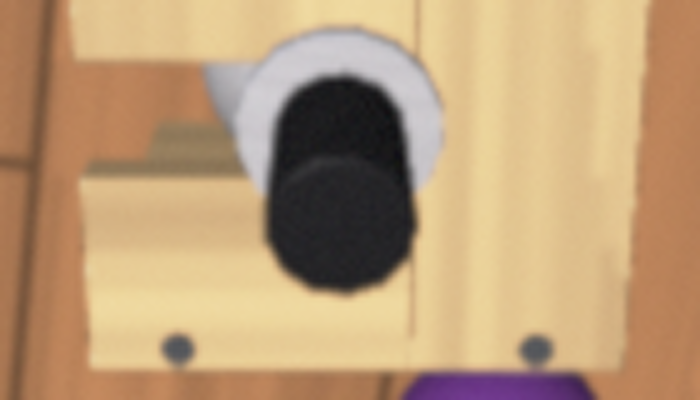

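Run:
```python
from h import *
z=np.load('pics/w1.npz'); p,q=z['p'],z['q']
for n,uv,h in (('top',(257.8,224.7),.184),('collar',(257.5,205.7),.136),('c',(208,254),.13),('c',(314.4,254),.13),('c',(196.5,36),.13),('c',(330,36),.13),('slotR f',(190+80/5,180+174/5),.13),('slotL f',(190+72/5,180+60/5),.13)):
    print(n,rayw(uv,h,p,q).round(4))
```

```text
top [ 0.6041 -0.2084  0.184 ]
collar [ 0.6039 -0.2087  0.136 ]
c [ 0.5576 -0.2766  0.13  ]
c [ 0.6762 -0.2591  0.13  ]
c [ 0.527  -0.0594  0.13  ]
c [ 0.6445 -0.0422  0.13  ]
slotR f [ 0.551  -0.2293  0.13  ]
slotL f [ 0.547  -0.2038  0.13  ]
```

>>> arm_command(plan=[[[0,0,0,0.4,-2.4,0,8.8],[0,0,0,0.4,-2.4,-2,8.8],[0,0,0,0.4,-2.4,-5,8.8],[0,0,0,0.4,-2.4,-8,8.8],[0,0,0,0.4,-2.4,-10,8.8],[0,0,0,0.4,-2.4,-11,8.8],[0,0,0,0.4,-2.4,-11,8.8],[0,0,0,0.4,-2.4,-11,8.8]]])

```text
t: 3.25
eef_pos: [0.605, -0.2071, 0.1585]
tool_rot: [0.001, 0.652, 0.758, 0.0]
wrist_force: [0.1, 0.4, 0.0]
opening: 0.088
```

>>> arm_command(plan=[[[0,0,0,-0.1,-0.15,-0.8,8.8],[0,0,0,-0.1,-0.15,-1.6,8.8],[0,0,0,-0.1,-0.15,-1.6,8.8],[0,0,0,-0.1,-0.15,-1.6,8.8]]])

```text
t: 3.65
eef_pos: [0.603, -0.2092, 0.1413]
tool_rot: [-0.0, 0.653, 0.757, -0.0]
wrist_force: [0.1, -0.0, -0.8]
opening: 0.0882
```

Run:
```python
from h import *
im,d,o=snap('wrist','w2'); print(o['eef_pos'],o['tool_rot'],o['wrist_force'])
```

```text
[ 0.60304418 -0.20920386  0.14130945] [-1.57985724e-04  6.52940860e-01  7.57408874e-01 -8.03443204e-05] [ 0.084661   -0.01525672 -0.82464593]
```

View pics/w2.png

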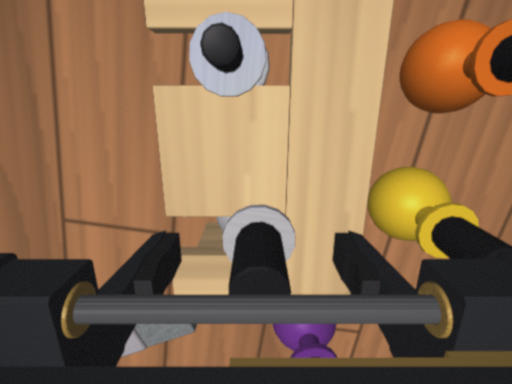

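>>> arm_command(plan=[[[0,0,0,0,0,0,2.5],[0,0,0,0,0,0,2.5],[0,0,0,0,0,0,2.5],[0,0,0,0,0,0,2.5],[0,0,0,0,0,0,2.5],[0,0,0,0,0,0,2.5],[0,0,0,0,0,0,2.5],[0,0,0,0,0,0,2.5]]], grip_force=40)

```text
t: 4.5
eef_pos: [0.6034, -0.2092, 0.1415]
tool_rot: [0.0, 0.653, 0.757, 0.0]
wrist_force: [0.7, 0.5, -1.3]
opening: 0.027
```

>>> arm_command(plan=[[[0,0,0,0,0,0.2,1.5],[0,0,0,0,0,0.5,1.5],[0,0,0,0,0,0.5,1.5],[0,0,0,0,0,0.5,1.5]]])

```text
t: 4.9
eef_pos: [0.6031, -0.2092, 0.1465]
tool_rot: [0.0, 0.653, 0.757, 0.0]
wrist_force: [-1.3, 0.1, -1.8]
opening: 0.027
```

Run:
```python
from h import *
im,d,o=snap('scene','s2'); print(o['eef_pos'],o['tool_rot'],o['wrist_force'],o['torque'],o['opening'])
im=cv2.imread('pics/s2.png'); cv2.imwrite('pics/s2c.png',cv2.resize(im[155:285,190:330],None,fx=4.5,fy=4.5,interpolation=cv2.INTER_CUBIC))
```

```text
[ 0.60314123 -0.20919791  0.14652758] [2.71275236e-05 6.52901344e-01 7.57442958e-01 1.39046698e-05] [-1.32290562  0.13780818 -1.82728274] [-0.08784837  0.03126148 -0.05310226] 0.026989241434146972
```

View pics/s2c.png

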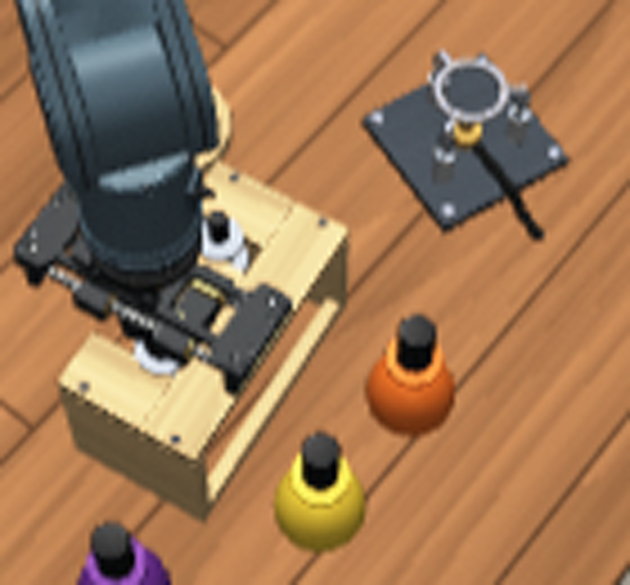

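>>> arm_command(plan=[[[0,0,0,-0.5,-0.07,0,1.5],[0,0,0,-1.5,-0.22,0,1.5],[0,0,0,-2.5,-0.37,0,1.5],[0,0,0,-3.5,-0.51,0,1.5],[0,0,0,-4.5,-0.66,0,1.5],[0,0,0,-5.5,-0.8,0,1.5],[0,0,0,-6.5,-0.95,0,1.5],[0,0,0,-7.5,-1.1,0,1.5],[0,0,0,-8.5,-1.24,0,1.5],[0,0,0,-8.5,-1.24,0,1.5]]])

```text
t: 5.95
eef_pos: [0.5165, -0.2221, 0.1465]
tool_rot: [-0.0, 0.653, 0.757, -0.0]
wrist_force: [-0.5, 0.0, -1.3]
opening: 0.0272
```

>>> arm_command(plan=[[[0,0,0,-1.2,-0.18,0,1.5],[0,0,0,-2.4,-0.35,0,1.5],[0,0,0,-2.4,-0.35,0.5,1.5],[0,0,0,-2.4,-0.35,0.5,1.5]]])

```text
t: 6.35
eef_pos: [0.4945, -0.2254, 0.1523]
tool_rot: [0.001, 0.653, 0.757, 0.0]
wrist_force: [0.3, 0.0, -1.8]
opening: 0.0268
```

Run:
```python
from h import *
im,d,o=snap('top','t3'); im,d,o=snap('scene','s3'); print(o['eef_pos'],o['tool_rot'],o['wrist_force'],o['torque'],o['opening'])
im=cv2.imread('pics/s3.png'); a=cv2.resize(im[135:275,150:330],None,fx=4,fy=4,interpolation=cv2.INTER_CUBIC)
cv2.imwrite('pics/s3c.png',a)
```

```text
[ 0.49484763 -0.22519303  0.15205985] [6.73733897e-04 6.52858003e-01 7.57479923e-01 3.74420087e-04] [ 0.05535995  1.09271257 -1.99093827] [-0.11572796  0.00690414 -0.02265258] 0.02669046342164337
```

View pics/s3c.png

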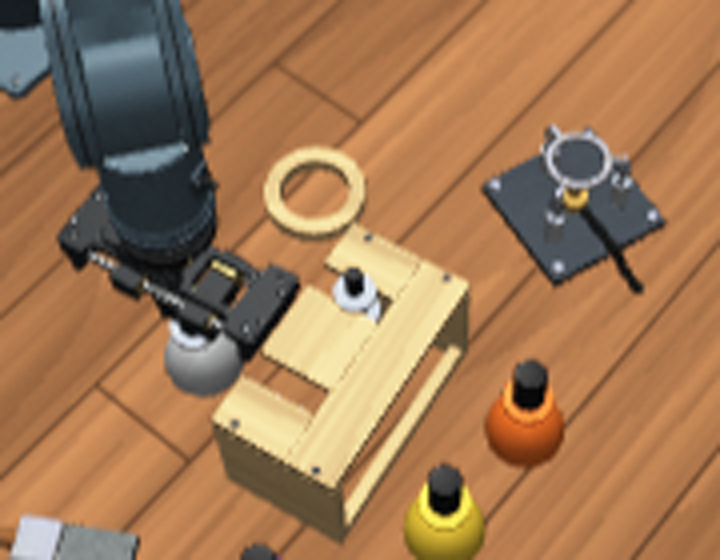

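>>> arm_command(plan=[[[0,0,0,0,0,1,1.5],[0,0,0,0,0,3,1.5],[0,0,0,0,0,6,1.5],[0,0,0,0,0,9,1.5],[0,0,0,0,0,12,1.5],[0,0,0,0,0,14,1.5],[0,0,0,0,0.5,15,1.5],[0,0,0,0.5,2,15,1.5],[0,0,0,1.3,4.5,15,1.5],[0,0,0,2.3,7.5,15,1.5]]])

```text
t: 7.45
eef_pos: [0.5168, -0.1497, 0.3013]
tool_rot: [-0.0, 0.654, 0.757, -0.0]
wrist_force: [0.4, 0.6, -2.1]
opening: 0.0273
```

>>> arm_command(plan=[[[0,0,0,1,3,0,1.5],[0,0,0,2.2,6,0,1.5],[0,0,0,3.4,9,0,1.5],[0,0,0,4.6,12,0,1.5],[0,0,0,5.8,15,0,1.5],[0,0,0,7,18,0,1.5],[0,0,0,8.2,21,0,1.5],[0,0,0,9.3,24,0,1.5],[0,0,0,10,26,0,1.5],[0,0,0,10.4,27,0,1.5]]])

```text
t: 8.45
eef_pos: [0.621, 0.1226, 0.3007]
tool_rot: [-0.001, 0.652, 0.758, -0.0]
wrist_force: [-0.4, -0.6, -2.0]
opening: 0.0269
```

Run:
```python
from h import *
im,d,o=snap('wrist','w4'); print(o['t'],o['eef_pos'],o['tool_rot'],o['wrist_force'],o['joints'],o['opening'])
```

```text
8.45 [0.62100798 0.12258819 0.30074749] [-5.39594194e-04  6.51765455e-01  7.58420328e-01 -3.25619598e-04] [-0.42405184 -0.5909099  -1.9768744 ] [-0.58254481  0.47922599  0.45698843  1.53769255 -0.22253079  1.17769588
  0.06655413] 0.026921806132494824
```

View pics/w4.png

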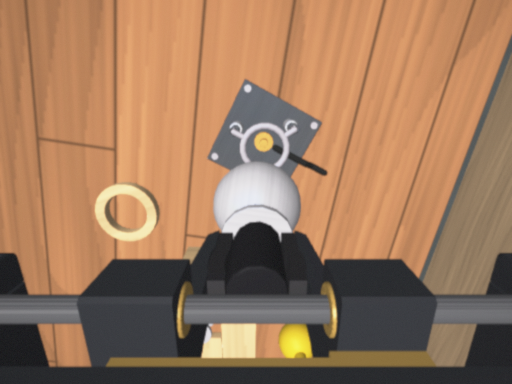

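Run:
```python
from h import *
z=np.load('pics/w4.npz'); p,q=z['p'],z['q']
print(rayw((264,147),.085,p,q),rayw((256.7,205),.2333,p,q),p)
im=cv2.imread('pics/w4.png'); cv2.imwrite('pics/w4c.png',cv2.resize(im[70:270,180:340],None,fx=3,fy=3,interpolation=cv2.INTER_CUBIC))
```

```text
[0.62651653 0.14664006 0.085     ] [0.6208833 0.1223527 0.2333   ] [0.62100798 0.12258819 0.30074749]
```

View pics/w4c.png

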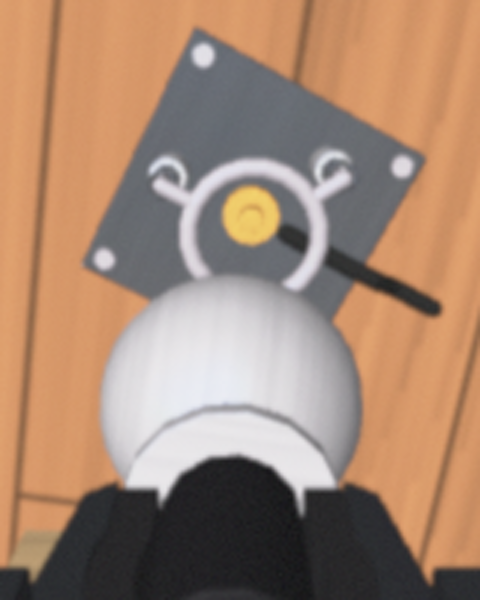

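>>> arm_command(plan=[[[0,0,0,0.3,1.2,0,1.5],[0,0,0,0.6,2.3,0,1.5],[0,0,0,0.6,2.3,-2,1.5],[0,0,0,0.6,2.3,-4.5,1.5],[0,0,0,0.6,2.3,-7,1.5],[0,0,0,0.6,2.3,-9,1.5],[0,0,0,0.6,2.3,-10,1.5],[0,0,0,0.6,2.3,-10,1.5],[0,0,0,0.6,2.3,-10,1.5]]])

```text
t: 9.4
eef_pos: [0.6278, 0.1428, 0.2024]
tool_rot: [0.0, 0.653, 0.757, 0.0]
wrist_force: [0.0, -0.3, -2.1]
opening: 0.0271
```

Run:
```python
from h import *
im,d,o=snap('wrist','w5'); im,d,o=snap('scene','s5'); print(o['t'],o['eef_pos'],o['tool_rot'],o['wrist_force'],o['opening'])
im=cv2.imread('pics/s5.png'); a=cv2.resize(im[110:260,220:350],None,fx=4,fy=4,interpolation=cv2.INTER_CUBIC)
cv2.imwrite('pics/s5c.png',a)
```

```text
9.45 [0.62801876 0.14292245 0.20275516] [5.95094997e-04 6.52988105e-01 7.57367488e-01 8.17695368e-04] [ 0.47154617  0.22976223 -2.71547746] 0.027079761510650124
```

View pics/s5c.png

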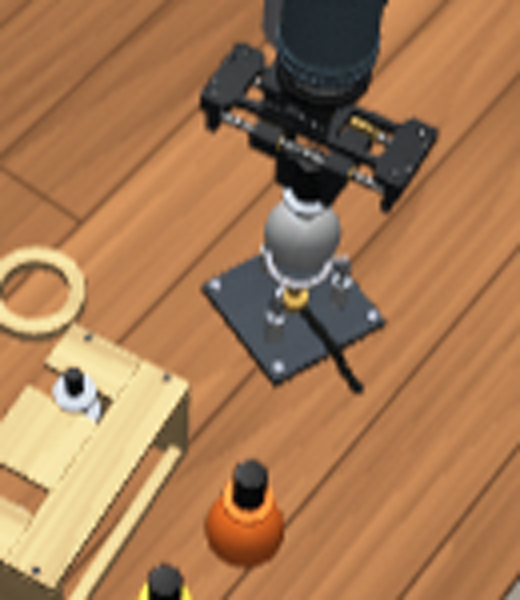

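View pics/w5.png

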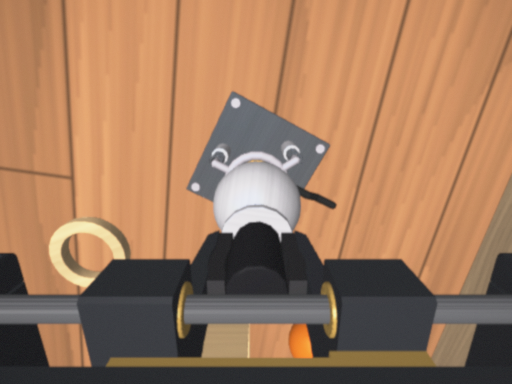

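>>> arm_command(plan=[[[0,0,0,-0.1,0.3,-0.5,1.5],[0,0,0,-0.1,0.3,-1,1.5],[0,0,0,-0.1,0.3,-1.5,1.5],[0,0,0,-0.1,0.3,-1.8,1.5],[0,0,0,-0.1,0.3,-2.1,1.5],[0,0,0,-0.1,0.3,-2.3,1.5],[0,0,0,-0.1,0.3,-2.5,1.5],[0,0,0,-0.1,0.3,-2.5,1.5]]])

```text
t: 10.3
eef_pos: [0.6267, 0.1457, 0.1768]
tool_rot: [0.0, 0.653, 0.757, 0.0]
wrist_force: [0.4, 0.2, 2.5]
opening: 0.0271
```

Run:
```python
from h import *
o=monitor.get_obs(); print(o['t'],o['eef_pos'],o['tool_rot'],o['wrist_force'],o['torque'],o['opening'])
```

```text
10.3 [0.62673554 0.14565571 0.17675729] [4.92646400e-04 6.52978482e-01 7.57376220e-01 3.46293277e-04] [0.42450353 0.19059757 2.49191769] [-0.28765169 -0.10752746 -0.01333327] 0.02711277096987157
```

>>> arm_command(plan=[[[0,0,0,0,0,-0.4,1.5],[0,0,0,0,0,-0.8,1.5],[0,0,0,0,0,-1.1,1.5],[0,0,0,0,0,-1.3,1.5],[0,0,0,0,0,-1.4,1.5],[0,0,0,0,0,-1.5,1.5],[0,0,0,0,0,-1.5,1.5]]])

```text
t: 11.0
eef_pos: [0.6269, 0.1456, 0.162]
tool_rot: [0.001, 0.653, 0.757, 0.0]
wrist_force: [0.6, -1.8, 7.2]
opening: 0.0272
```

Run:
```python
from h import *
o=monitor.get_obs(); print(o['t'],o['eef_pos'],o['tool_rot'],o['wrist_force'],o['torque'],o['opening'])
```

```text
11.0 [0.62690537 0.14563932 0.16200865] [5.74776543e-04 6.53004040e-01 7.57354050e-01 4.85155996e-04] [ 0.5632066  -1.81553868  7.20285004] [-0.39175077 -0.02949471  0.01254763] 0.02717727775769427
```

Close to home; now press in small steps until the stop shows in the force.

>>> arm_command(plan=[[[0,0,0,0,0,-0.1,1.5],[0,0,0,0,0,-0.2,1.5],[0,0,0,0,0,-0.2,1.5]]])

```text
t: 11.3
eef_pos: [0.6273, 0.1455, 0.1617]
tool_rot: [0.001, 0.653, 0.757, 0.001]
wrist_force: [-3.2, -2.3, 17.9]
opening: 0.0273
```

Run:
```python
from h import *
im,d,o=snap('wrist','w6'); im,d,o=snap('scene','s6'); print(o['t'],o['eef_pos'],o['tool_rot'],o['wrist_force'],o['torque'],o['opening'])
im=cv2.imread('pics/s6.png'); a=cv2.resize(im[130:220,240:340],None,fx=6,fy=6,interpolation=cv2.INTER_CUBIC)
cv2.imwrite('pics/s6c.png',a)
```

```text
11.35 [0.62730394 0.14551876 0.16165369] [6.96425890e-04 6.53049697e-01 7.57314147e-01 9.44298641e-04] [-3.54661783 -3.30296264 17.56107001] [-0.57383044  0.89025764  0.03443798] 0.026985504788861064
```

View pics/s6c.png

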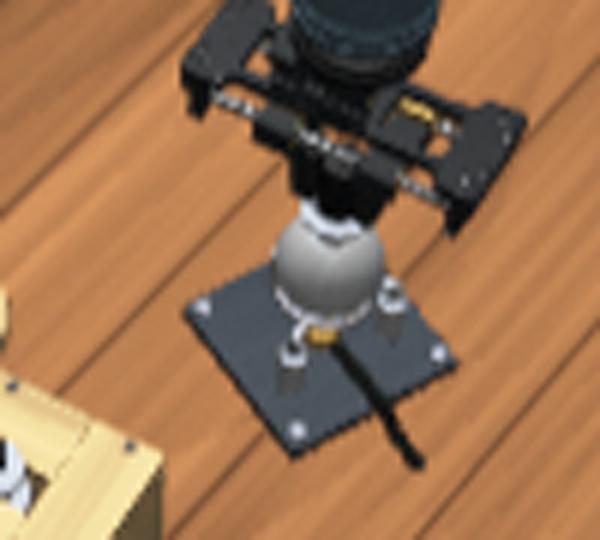

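View pics/w6.png

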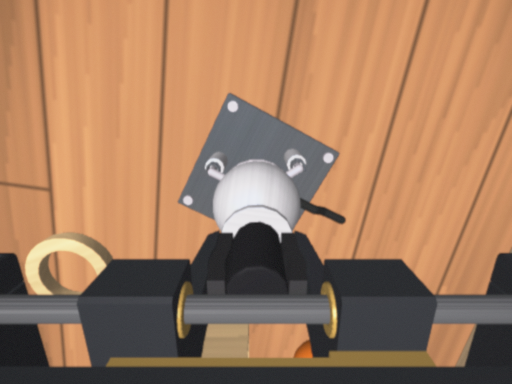

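>>> arm_command(plan=[[[0,0,0,0,0,0,1.5],[0,0,0,0,0,0,1.5],[0,0,0,0,0,0,1.5],[0,0,0,0,0,0,1.5],[0,0,0,0,0,0,1.5]]])

```text
t: 11.9
eef_pos: [0.6273, 0.1455, 0.1616]
tool_rot: [0.001, 0.653, 0.757, 0.001]
wrist_force: [-2.8, -2.2, 17.9]
opening: 0.0272
```

Run:
```python
from h import *
print(workorder.close_job())
```

```text
the job is handed in; nothing more can be done
None
```

I slid the round-bellied flask out of its slot, carried it upright to the refill stand and seated it in the ring. I pressed it until the ring met its stop and handed the job in at about 12 s, still gripping and pressing.

**At the stop:** the upward wrist force rose from 7 N to about 18 N while the tool moved only 0.3 mm. The tool stopped at a height of 0.1616 m; I expected about 0.162 m with the ring fully home. Over the last half second the height and force stayed steady, and the gripper opening was unchanged.

**Pictures:** the last ones show the flask upright in the ring. I did not touch the slim flask, tin, brush, plywood ring or coloured look-alikes.

**Small disagreements:** sideways force at the stop is about 3.5 N. The gripper reads 27 mm on a 28 mm stopper. I judged the ring's travel from force and height, since no joint reading is available.

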